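Lay out the blending station

TASK

Lay out the blending station for the next guest: stand the empty beaker in the middle of the scale's pan, and stand the three oils of the recipe on the terrazzo tray, each in the middle of a cork pad, in their order of use: citrus (yellow bulb) on the pad nearest the scale, cedar (green bulb) on the pad farthest from it, and rose (red bulb) between the two. Set each one down gently, never dropping it, and knock nothing over. Leave the lavender oil (blue bulb) and the two corked jars where they stand.

Things in the scene. Friction and masses are not known exactly. Their poses are not given: they have to be found in the camera images.
- scale: Low digital scale, fixed: white housing 150 x 120 mm, 20 mm high, with a round flat steel pan 100 mm in diameter whose top is 28 mm above the table. Origin: on the table straight below the centre of the pan; z up. The housing reaches 60 mm from the origin along +x and along both y, and 90 mm along -x, where the dark display is, on the robot's side. It may stand to the left or to the right of the tray.
- tray: Grey speckled terrazzo slab, fixed: 80 mm (x) by 230 mm (y), its top 15 mm above the table, with three flush round cork pads 58 mm in diameter in a row along its length. Origin: on the table below the middle of the slab; the pad centres lie at y = -75, 0 and +75 mm in its own frame. z up; the slab is the same either way round, so which end is nearer the scale must be found out.
- beaker: Empty clear glass beaker with a small pouring lip, loose, upright, 50 mm outside diameter (the lip stands out 8 mm at its own -x), 70 mm high, walls 2.5 mm, about 60 g. Origin: centre of its underside, z up.
- citrus_oil: 30 ml amber glass dropper bottle with a black collar and a yellow rubber bulb on top (and a yellow stripe round its white label); loose, upright, about 85 g. Round: body 33 mm in diameter and straight-sided up to 56 mm, collar 23 mm in diameter from 68 to 82 mm, 103 mm high in all. Origin: centre of its underside, z up. The citrus oil, used first.
- rose_oil: 30 ml amber glass dropper bottle with a black collar and a red rubber bulb on top (and a red stripe round its white label); loose, upright, about 85 g. Round: body 33 mm in diameter and straight-sided up to 56 mm, collar 23 mm in diameter from 68 to 82 mm, 103 mm high in all. Origin: centre of its underside, z up. The rose oil, used second.
- cedar_oil: 30 ml amber glass dropper bottle with a black collar and a green rubber bulb on top (and a green stripe round its white label); loose, upright, about 85 g. Round: body 33 mm in diameter and straight-sided up to 56 mm, collar 23 mm in diameter from 68 to 82 mm, 103 mm high in all. Origin: centre of its underside, z up. The cedar oil, used last.
- lavender_oil: 30 ml amber glass dropper bottle with a black collar and a blue rubber bulb on top (and a blue stripe round its white label); loose, upright, about 85 g. Round: body 33 mm in diameter and straight-sided up to 56 mm, collar 23 mm in diameter from 68 to 82 mm, 103 mm high in all. Origin: centre of its underside, z up. The lavender oil, not in this recipe: stays where it is.
- petal_jar: Glass jar of dark red petals with a cork stopper, 52 mm in diameter, 86 mm high, about 220 g, loose. Stays where it is. Origin: centre of its underside.
- flower_jar: Glass jar of yellow-brown dried flowers with a cork stopper, 52 mm in diameter, 86 mm high, about 220 g, loose. Stays where it is. Origin: centre of its underside.

How it is judged (in metres and radians):
At the end, for the whole second after the job is handed in: Beaker upright on the pan within 15 mm of its centre; the three oils upright on the tray within 12 mm (each tray axis) of their pads' centres: citrus nearest the scale, rose middle, cedar far end; all four released, at rest; lavender oil and both jars within 20 mm of their start (horizontal distance between beaker and scale below 0.015 m and z of beaker in the frame of scale between 0.024 and 0.032 m and x of rose_oil in the frame of tray between -0.012 and 0.012 m and y of rose_oil in the frame of tray between -0.012 and 0.012 m and z of rose_oil in the frame of tray between 0.011 and 0.019 m and ((y of scale in the frame of tray above 0 m and x of citrus_oil in the frame of tray between -0.012 and 0.012 m and y of citrus_oil in the frame of tray between 0.063 and 0.087 m and z of citrus_oil in the frame of tray between 0.011 and 0.019 m and x of cedar_oil in the frame of tray between -0.012 and 0.012 m and y of cedar_oil in the frame of tray between -0.087 and -0.063 m and z of cedar_oil in the frame of tray between 0.011 and 0.019 m) or (y of scale in the frame of tray below 0 m and x of citrus_oil in the frame of tray between -0.012 and 0.012 m and y of citrus_oil in the frame of tray between -0.087 and -0.063 m and z of citrus_oil in the frame of tray between 0.011 and 0.019 m and x of cedar_oil in the frame of tray between -0.012 and 0.012 m and y of cedar_oil in the frame of tray between 0.063 and 0.087 m and z of cedar_oil in the frame of tray between 0.011 and 0.019 m)) and angle between each of beaker, citrus_oil, rose_oil, cedar_oil's own z axis and vertical below 0.1 rad and linear speed of each of beaker, citrus_oil, rose_oil, cedar_oil below 0.02 m/s and contact force between each of beaker, citrus_oil, rose_oil, cedar_oil and the fingers below 0.05 N and distance of each of lavender_oil, petal_jar, flower_jar from where it was at the start of the episode below 0.02 m); the robot touches nothing.
It fails at once if something is knocked over (tilted more than 0.6 rad) (angle between any of beaker, citrus_oil, rose_oil, cedar_oil, lavender_oil, petal_jar, flower_jar's own z axis and vertical above 0.6 rad).
It fails at once if the beaker or an oil is dropped (falls free of the fingers faster than 0.6 m/s, about 20 mm of fall) ((linear speed of beaker above 0.6 m/s and contact force between beaker and the fingers below 0.05 N) or (linear speed of citrus_oil above 0.6 m/s and contact force between citrus_oil and the fingers below 0.05 N) or (linear speed of rose_oil above 0.6 m/s and contact force between rose_oil and the fingers below 0.05 N) or (linear speed of cedar_oil above 0.6 m/s and contact force between cedar_oil and the fingers below 0.05 N)).
It fails at once if the lavender oil or a jar is moved more than 20 mm (distance of any of lavender_oil, petal_jar, flower_jar from where it was at the start of the episode above 0.02 m).
It also fails if it takes over 99 s, if anything falls off the work surface, if the arm or the gripper's body presses on something with over 40 N, if the wrist force passes 120 N, or if a joint passes its speed limit or range.

ROBOT

A 6-joint arm with a two-finger parallel gripper is mounted at the origin on the work surface. World frame = base frame: x ahead of the robot, y to its left, z up, the work surface at z = 0. Lengths are in mm, angles in rad, forces in N, time in s.
With the tool pointing down it reaches from about 400 to 925 mm from the base axis. Payload 12.5 kg.
Tool frame: the origin (TCP) lies at the very end of the fingers, on their centre line; the grasp point (between the pads) lies 19 mm behind it; z points along the fingers, x is the direction in which the jaws open and shut, and the axes are right-handed (so a half turn about z gives the same grasp; the last joint's range is limited). The gripper opens to 95 mm and grips with 3 to 60 N. Pads are 20 mm wide; open, the fingers measure 119 mm over their backs; the gripper's body (75 mm by 180 mm) begins 59 mm behind the grasp point.
Start: joints at [1.226, 0.491, 1.559, -0, 1.092, -0.106], TCP at [147.817, 607.286, 214.661] pointing down, gripper open.
Joint ranges: [-3.1, 3.1], [-0.84, 2.19], [0.05, 2.79], [-1.13, 4.28], [0.06, 2.93], [-2.69, 2.69]. Speed limits (rad/s): [2.22, 2.22, 2.79, 3.14, 3.14, 3.14].

INTERFACE

Orientations are given as [roll, pitch, yaw] about the fixed x, y, z axes, in that order (R = Rz(yaw) Ry(pitch) Rx(roll)).
In Python, from cell import state, viewer, ticket, look_for, regions_of gives the robot as it stands.
- The arm moves only by the shell command python3 -m inch 'ROWS'. ROWS is JSON, a list of rows, each a list of 7 numbers: the turn, a rotation vector about the world's x, y, z in degrees, then the shift along the world's x, y, z in mm, then the opening, from -1 (shut) to 1 (fully open). In form: [[rx, ry, rz, tx, ty, tz, hand], ...]. A call has 1 to 10 rows; each row shifts and turns the commanded pose from where the row before left it; what a row does not reach is not made up. A row lasts 1/10 s, in which the tool goes at most 50 mm and 8.59 degrees, less where a joint would pass 70% of its speed; a pose out of reach is approached as far as the arm can. A call with a gripper value outside its range is refused whole. The fingers move at their own pace and stop on an object; the grip force is fixed at half the most. Time passes only in rows, so rows that do not move let the fingers close. It gives the time, the measured TCP pose, the force and the opening at its end, in the units of the state.
- state(): the state, without advancing time (a new reading comes with each control period).
- viewer.read_camera(name): name is "side" or "top"; returns a dict with "color" (480x640x3 uint8, red, green, blue), "depth" (480x640 float32, mm along the optical axis (not along the pixel's ray), 0 where there is no reading), "fx", "fy", "cx", "cy" (pixels), "position" and "orientation" of the camera in the world. Camera axes: x right, y down, z forward; pixel columns grow to the right and rows downward; lengths in mm; the calibration is good to about 2 mm. A picture is of the moment at which its call begins.
- ticket.job_done(): hands the job in, once; it reports no verdict.
Trained networks look in the newest picture that a camera, given by its name, has taken for a name from the list of things; names that differ only in an ending like _2 or _b are one class to them, and where a whole thing is asked for, a point or a joint stands for the part that bears it (a point fixed in the world has none). Each returns a list of dicts, best first, with "score" (0 to 1); they miss things now and then, are a little off and sometimes report something else, mostly with a low value. They report only what shows in the picture. A call takes as long as a camera call.
- look_for(name, camera): "box" ([left, top, right, bottom] as shares, 0 to 1, of the picture: columns of its width, rows of its height, round what is visible of it).
- regions_of(name, camera): "pixels" (480x640 bool, what is visible of it) and "box" ([left, top, right, bottom] as shares, 0 to 1, of the picture: columns of its width, rows of its height, round what is visible of it).
The state is a dict: "t": time; "joints": joint angles; "qvel": joint speeds; "tau": joint torques, N m; "eef_pos": TCP position; "tcp_rot": TCP orientation; "ft_force": force on the tool from outside, world axes, zero at the start; "moment": the same for the moment, N m; "opening": opening from 0.0 (shut) to 1.0 (fully open).
Only numpy, scipy, OpenCV 4.12 (cv2) and the standard library are available. Lean on these libraries where they do the work, as an engineer would, in place of code of your own. Each camera call takes 0.05 s, during which the arm holds its last target. There are 200 camera calls.

## Working session

There is one attempt and no reset: what is moved stays moved. The work goes in short steps, Python scripts to look and compute and a shell command to move; the robot and the scene stay as the last step left them, time stands still between calls to the robot, and variables do not carry over. Pictures are saved under pics/ and viewed, on a budget of 14 in all, crops included, one or two more only if the job needs it, and the job is handed in when it is done.

```bash
ls; mkdir -p pics
cat > h.py <<'E'
import numpy as np, cv2
from scipy.spatial.transform import Rotation as R
from cell import state, viewer, ticket, look_for, regions_of
def cam(n):
    c=viewer.read_camera(n); o=np.array(c["orientation"],float)
    c["R"]=o if o.shape==(3,3) else (R.from_euler("xyz",o).as_matrix() if o.size==3 else R.from_quat(o).as_matrix())
    v,u=np.mgrid[:480,:640]; d=c["depth"]
    p=np.stack([(u-c["cx"])/c["fx"]*d,(v-c["cy"])/c["fy"]*d,d],-1)
    c["P"]=p@c["R"].T+np.array(c["position"]); c["P"][d==0]=np.nan
    return c
def save(c,name): cv2.imwrite("pics/"+name,cv2.cvtColor(c["color"],cv2.COLOR_RGB2BGR))
E
python3 - <<'E'
from h import *
print(state())
for n in ["top","side"]:
    c=cam(n); save(c,n+"0.png"); print(n,c["position"],c["orientation"],c["fx"])
    for k in ["scale","tray","beaker","citrus_oil","rose_oil","cedar_oil","lavender_oil","petal_jar","flower_jar"]:
        for r in regions_of(k,n)[:2]:
            m=r["pixels"]; P=c["P"][m]; P=P[~np.isnan(P[:,0])]
            b=np.array(r["box"])*[640,480,640,480]
            print(k,round(r["score"],2),b.round(),np.median(P,0).round(),np.percentile(P,2,axis=0).round(),np.percentile(P,98,axis=0).round())
E
```

```text
pics
{'t': 0.0, 'joints': array([ 1.22643963e+00,  4.91537355e-01,  1.55948479e+00,  1.12035120e-05,
        1.09165612e+00, -1.05653008e-01]), 'qvel': array([ 5.22781986e-04, -8.31732196e-04, -1.33765968e-03,  7.06496116e-04,
       -6.59816910e-05,  1.90478998e-04]), 'tau': array([ 1.23300939e-03, -6.12646580e+01, -2.58198649e+01,  6.93243043e-02,
        4.80304565e-02, -1.07250135e-04]), 'eef_pos': array([147.69969343, 607.03999037, 214.06336346]), 'tcp_rot': array([-3.14146829e+00,  1.07851342e-03,  1.33208754e+00]), 'ft_force': array([-0.34304907,  0.66362445,  0.31984936]), 'moment': array([0.08307934, 0.0024421 , 0.00971537]), 'opening': 1.0003826605062092}
top [ 335.02130933   10.75033934 1032.89122585] [-2.91697777e+00  3.95001758e-05 -1.53591459e+00] 539.2985578471041
scale 0.73 [164. 184. 235. 259.] [586. 241.  22.] [518. 186.  15.] [661. 300.  31.]
tray 0.91 [392. 206. 519. 270.] [ 572. -249.   14.] [ 520. -361.   -1.] [ 627. -139.   18.]
beaker 0.75 [301. 264. 331. 300.] [470.  13.  19.] [439. -11.   0.] [492.  37.  73.]
citrus_oil 0.84 [366. 302. 385. 320.] [412. -93. 
[... 1147 characters left out ...]
91. 524. 421.] [ 572. -263.   15.] [ 520. -362.    5.] [ 626. -145.   18.]
tray 0.31 [322. 182. 353. 237.] [587.  25.  59.] [572.  14.   2.] [615.  53.  88.]
beaker 0.9 [257. 228. 295. 277.] [463.   6.  47.] [439. -12.   5.] [489.  37.  72.]
citrus_oil 0.94 [280. 290. 301. 339.] [ 410. -107.   57.] [ 399. -115.    5.] [427. -93. 103.]
rose_oil 0.62 [160. 176. 186. 227.] [370. 199.  53.] [357. 192.   4.] [387. 213. 102.]
lavender_oil 0.91 [320. 362. 346. 415.] [ 398. -235.   59.] [ 387. -244.    7.] [ 414. -219.  103.]
petal_jar 0.58 [319. 185. 354. 237.] [587.  25.  59.] [572.  14.   2.] [615.  53.  88.]
flower_jar 0.96 [381. 178. 412. 233.] [680. -27.  59.] [667. -40.   1.] [707.   1.  87.]
```

Run:
```python
import cv2,numpy as np
a=cv2.imread("pics/top0.png")[140:360,140:540]; cv2.imwrite("pics/t0c.png",cv2.resize(a,(800,440),interpolation=cv2.INTER_CUBIC))
```

```text
(no output)
```

View pics/t0c.png

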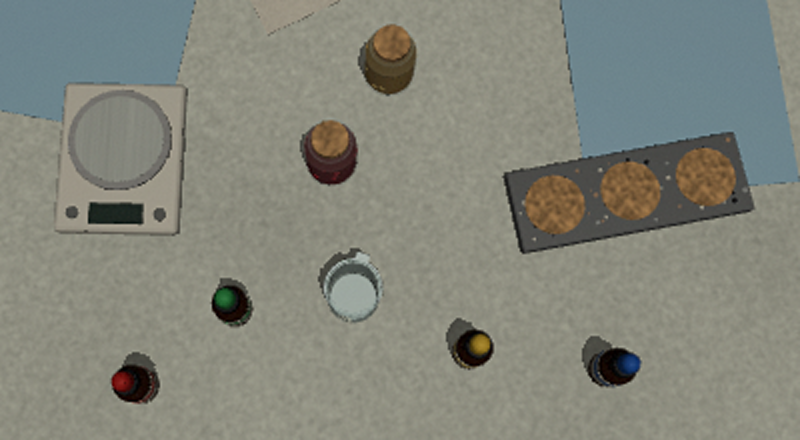

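View pics/side0.png

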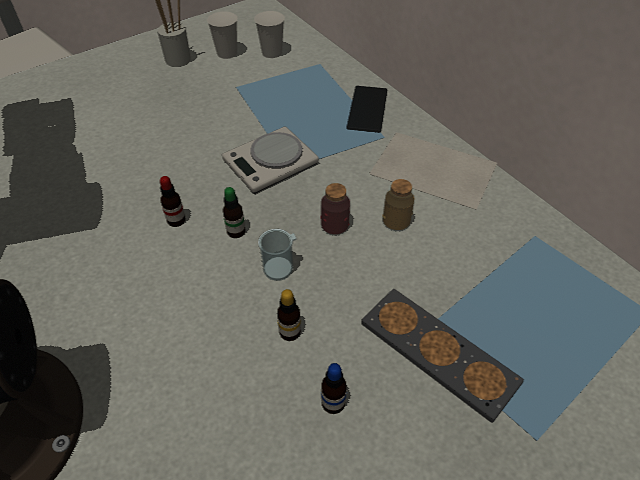

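Side view: scale is at the left (245,160), tray at the lower right with pads at about (398,318), (440,348) and (485,380). From left to right the red, green, yellow and blue bottles stand at x≈170, 232, 288 and 333. The top crop agrees, with the beaker's lip at (357,257) pointing away from the robot. Next I'll fit positions.

```bash
cat > fit.py <<'E'
from h import *
from scipy.optimize import least_squares
def clouds(): return {n:cam(n) for n in ["top","side"]}
def near(c,xy,r=35,z=(4,200)):
    P=c["P"].reshape(-1,3); k=(np.hypot(P[:,0]-xy[0],P[:,1]-xy[1])<r)&(P[:,2]>z[0])&(P[:,2]<z[1]); return P[k]
def bottle(cs,xy,z0=0):
    out=[]
    for n,c in cs.items():
        P=near(c,xy,35,(z0+6,z0+56))
        f=least_squares(lambda q:np.hypot(P[:,0]-q[0],P[:,1]-q[1])-16.5,xy,loss="soft_l1",f_scale=1).x
        B=near(c,xy,35,(z0+98,z0+108))
        out.append((n,f.round(1),np.round(B.mean(0),1) if len(B) else None,len(P)))
    return out
E
python3 - <<'E'
from fit import *
cs=clouds()
for k,xy in dict(rose=(371,202),cedar=(443,120),citrus=(412,-95),lav=(399,-225)).items(): print(k,*bottle(cs,xy))
for n,c in cs.items():
    P=near(c,(590,243),70,(25.5,36)); a=P[:,:2]
    (x,y),r=cv2.minEnclosingCircle(a.astype(np.float32)); print("pan",n,x,y,r,a.mean(0),np.median(P[:,2]))
    P=near(c,(572,-250),140,(10,22)); rc=cv2.minAreaRect(P[:,:2].astype(np.float32)); print("tray",n,rc)
    hsv=cv2.cvtColor(c["color"],cv2.COLOR_RGB2HSV); X=c["P"]
    m=((hsv[...,0]>5)&(hsv[...,0]<25)&(hsv[...,1]>80)&(np.hypot(X[...,0]-572,X[...,1]+250)<130)&(X[...,2]<22)).astype(np.uint8)
    nl,l,s,ce=cv2.connectedComponentsWithStats(cv2.morphologyEx(m,cv2.MORPH_CLOSE,np.ones((3,3))))
    for i in range(1,nl):
        if s[i,4]>150: print("pad",n,np.nanmean(X[l==i],0).round(1),s[i,4])
    P=near(c,(465,13),45,(62,80))
    f=least_squares(lambda q:np.hypot(P[:,0]-q[0],P[:,1]-q[1])-24,(465,13),loss="soft_l1",f_scale=1).x
    d=P[:,:2]-f; rr=np.hypot(*d.T); k=rr>28; print("beaker",n,f,len(P),k.sum(),np.degrees(np.arctan2(*d[k].mean(0)[::-1])) if k.any() else 0, d[k].mean(0) if k.any() else 0)
    P=near(c,(465,13),45,(10,60)); f=least_squares(lambda q:np.hypot(P[:,0]-q[0],P[:,1]-q[1])-24,(465,13),loss="soft_l1",f_scale=1).x; print("  body",f,len(P))
E
```

```text
rose ('top', array([373. , 209.6]), array([372.6, 208.8, 101.6]), 114) ('side', array([373.3, 209.8]), array([372.7, 206.9, 101.2]), 420)
cedar ('top', array([447.5, 125.9]), array([447.2, 125.3, 101.1]), 83) ('side', array([448. , 125.9]), array([446.8, 123.8, 101.2]), 395)
citrus ('top', array([415.4, -97.8]), array([415.4, -97.6, 101.1]), 79) ('side', array([415.9, -97.9]), array([415.2, -99.6, 101.3]), 423)
lav ('top', array([ 403.4, -226.9]), array([ 402.7, -226.1,  101.4]), 124) ('side', array([ 404., -227.]), array([ 403. , -228.1,  101.3]), 409)
pan top 590.5238037109375 243.2420654296875 64.94337463378906 [604.6143685  244.39867036] 28.13980732316861
tray top ((574.3163452148438, -250.33314514160156), (80.51406860351562, 230.04367065429688), 12.617077827453613)
pad top [ 590.7 -324.2   14.9] 693
pad top [ 574.3 -250.5   15. ] 697
pad top [ 557.9 -177.8   14.9] 701
beaker top [463.8545668   13.62040506] 252 16 -14.936215751168657 [29.2028114  -7.79003611]
  body [461.8956836   13.76308021] 153
pan side 604.8636474609375 245.18374633789062 52.14323043823242 [604.15946792 242.44957579] 28.271082894873302
tray side ((574.5714721679688, -250.72930908203125), (82.33070373535156, 230.77505493164062), 12.587047576904297)
pad side [ 558.9 -178.5   15.5] 1006
pad side [ 575.3 -251.2   15.5] 1151
pad side [ 591.8 -324.8   15.5] 1288
beaker side [463.78621954  12.61525629] 393 22 -13.867311999525604 [28.97764497 -7.15369998]
  body [463.42439533  12.71227612] 982
```

```bash
python3 -m inch '[[0,0,0,25,-30,0,1],[0,0,0,25,-40,0,1],[0,0,0,25,-40,0,1],[0,0,0,25,-40,0,1],[0,0,0,25,-40,0,1],[0,0,0,25,-40,0,1],[0,0,0,25,-40,0,1],[0,0,0,25,-40,0,1],[0,0,0,25,-40,0,1],[0,0,0,25,-40,0,1]]'; python3 -m inch '[[0,0,0,21,-40,0,1],[0,0,0,20,-40,0,1],[0,0,0,10,-40,0,1],[0,0,0,10,-40,0,1],[0,0,0,5,-34,0,1],[0,0,0,0,0,0,1],[0,0,0,0,0,0,1],[0,0,0,0,0,0,1]]'
```

```text
t: 2.1
eef_pos: [398.6, 215.6, 215.0]
tcp_rot: [3.141, -0.001, 1.332]
ft_force: [0.5, 1.1, -0.8]
opening: 1.001
t: 2.9
eef_pos: [463.6, 24.0, 214.7]
tcp_rot: [-3.142, -0.0, 1.332]
ft_force: [0.6, -0.2, 0.2]
opening: 1.001
```

```bash
python3 -m inch '[[0,0,0,0,-11,-25,1],[0,0,0,0,0,-40,1],[0,0,0,0,0,-40,1],[0,0,0,0,0,-35,1],[0,0,0,0,0,-25,1],[0,0,0,0,0,-15,1],[0,0,0,0,0,-5,1],[0,0,0,0,0,0,1],[0,0,0,0,0,0,1]]'
```

```text
t: 3.8
eef_pos: [464.1, 12.7, 30.4]
tcp_rot: [3.141, -0.0, 1.333]
ft_force: [0.8, 0.6, 0.2]
opening: 0.996
```

```bash
python3 -m inch '[[0,0,0,0,0,0,0.2],[0,0,0,0,0,0,-1],[0,0,0,0,0,0,-1],[0,0,0,0,0,0,-1],[0,0,0,0,0,0,-1],[0,0,0,0,0,0,-1],[0,0,0,0,0,0,-1],[0,0,0,0,0,0,-1],[0,0,0,0,0,0,-1],[0,0,0,0,0,0,-1]]'; python3 -m inch '[[0,0,0,0,0,0,-1],[0,0,0,0,0,0,-1]]'
```

```text
t: 4.8
eef_pos: [463.8, 12.3, 29.7]
tcp_rot: [3.142, -0.0, 1.332]
ft_force: [0.4, 0.4, 1.1]
opening: 0.529
t: 5.0
eef_pos: [463.8, 12.3, 29.7]
tcp_rot: [3.142, -0.0, 1.332]
ft_force: [-0.4, -0.0, 1.6]
opening: 0.527
```

```bash
python3 -m inch '[[0,0,0,0,0,5,-1],[0,0,0,0,0,15,-1],[0,0,0,0,0,30,-1],[0,0,0,0,0,35,-1],[0,0,0,0,0,20,-1],[0,0,0,0,0,5,-1],[0,0,0,7,10,0,-1],[0,0,0,15,22,0,-1],[0,0,0,18,30,0,-1],[0,0,0,20,35,0,-1]]'; python3 -m inch '[[0,0,0,20,35,0,-1],[0,0,0,20,35,0,-1],[0,0,0,18,30,0,-1],[0,0,0,15,22,0,-1],[0,0,0,7,12,0,-1],[0,0,0,0,0,0,-1],[0,0,0,0,0,0,-1],[0,0,0,0,0,0,-1]]'
python3 - <<'E'
from fit import *
cs=clouds()
for n,c in cs.items(): save(c,n+"1.png")
a=np.hstack([cs["top"]["color"][130:330,120:320],cs["side"]["color"][60:260,180:380]]); cv2.imwrite("pics/b1.png",cv2.resize(a[...,::-1],(800,400)))
E
```

```text
t: 6.0
eef_pos: [524.1, 110.6, 138.1]
tcp_rot: [-3.139, 0.001, 1.331]
ft_force: [0.7, 0.4, -1.1]
opening: 0.529
t: 6.8
eef_pos: [603.2, 242.3, 139.4]
tcp_rot: [-3.141, 0.0, 1.331]
ft_force: [-0.3, -0.8, -0.1]
opening: 0.529
```

View pics/b1.png

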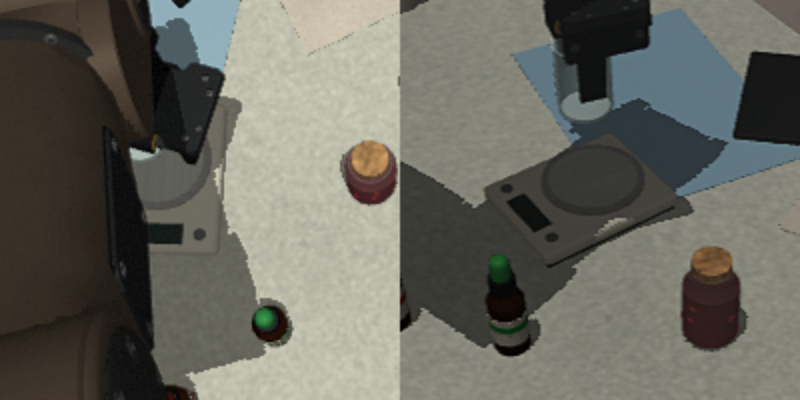

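The beaker hangs upright in the fingers above the pan (right half, pan at (592,178)). Lowering it now.

```bash
python3 -m inch '[[0,0,0,1,1.5,-10,-1],[0,0,0,0,0,-25,-1],[0,0,0,0,0,-22,-1],[0,0,0,0,0,-13,-1],[0,0,0,0,0,-6,-1],[0,0,0,0,0,-3,-1],[0,0,0,0,0,0,-1],[0,0,0,0,0,-1,-1],[0,0,0,0,0,0,-1],[0,0,0,0,0,0,-1]]'
```

```text
t: 7.9
eef_pos: [605.0, 244.9, 60.1]
tcp_rot: [3.141, -0.0, 1.332]
ft_force: [0.4, 0.5, -0.1]
opening: 0.526
```

```bash
python3 -m inch '[[0,0,0,0,0,-1,-1],[0,0,0,0,0,-0.5,-1],[0,0,0,0,0,0,-1],[0,0,0,0,0,0,-1]]'; python3 -m inch '[[0,0,0,0,0,-0.7,-1],[0,0,0,0,0,0,-1]]'
```

```text
t: 8.3
eef_pos: [604.8, 244.8, 58.1]
tcp_rot: [-3.142, -0.0, 1.332]
ft_force: [0.4, 0.2, -1.5]
opening: 0.529
t: 8.5
eef_pos: [604.9, 244.8, 57.7]
tcp_rot: [3.141, -0.0, 1.332]
ft_force: [-0.9, -0.1, 2.7]
opening: 0.527
```

```bash
python3 -m inch '[[0,0,0,0,0,0,0.1],[0,0,0,0,0,0,0.15],[0,0,0,0,0,0,0.25],[0,0,0,0,0,0,0.5],[0,0,0,0,0,0,0.5],[0,0,0,0,0,0,0.5]]'; python3 -m inch '[[0,0,0,0,0,10,0.5],[0,0,0,0,0,25,0.5],[0,0,0,0,0,40,0.5],[0,0,0,0,0,40,0.5],[0,0,0,0,0,25,0.5],[0,0,-8,-20,-10,5,0.5],[0,0,-8,-35,-10,0,0.5],[0,0,-8,-40,-10,0,0.5],[0,0,-8,-40,-10,0,0.5],[0,0,-8,-40,0,0,0.5]]';python3 -m inch '[[0,0,-8,-30,0,0,0.5],[0,0,-8,-20,0,0,0.5],[0,0,-7.7,-4,0,0,0.5],[0,0,0,0,0,0,0.5],[0,0,0,0,0,0,0.5]]'
python3 - <<'E'
from fit import *
cs=clouds()
for n,c in cs.items():
    save(c,n+"2.png")
    P=near(c,(604,244),45,(92,108))
    if len(P)>20:
        f=least_squares(lambda q:np.hypot(P[:,0]-q[0],P[:,1]-q[1])-24,(604,244),loss="soft_l1",f_scale=1).x; print(n,f,len(P),np.percentile(P[:,2],95))
E
```

```text
t: 9.1
eef_pos: [604.8, 244.8, 57.4]
tcp_rot: [-3.142, -0.0, 1.332]
ft_force: [0.5, -0.2, -0.9]
opening: 0.748
t: 10.1
eef_pos: [428.2, 203.9, 203.1]
tcp_rot: [3.141, -0.001, 0.627]
ft_force: [0.2, 0.7, -1.3]
opening: 0.748
t: 10.6
eef_pos: [376.2, 204.9, 203.0]
tcp_rot: [-3.141, -0.001, 0.224]
ft_force: [0.9, -0.5, 0.2]
opening: 0.751
top [604.49364034 244.99277694] 257 100.8824557607755
side [604.36679663 244.44207182] 257 100.29922909439082
```

View pics/side2.png

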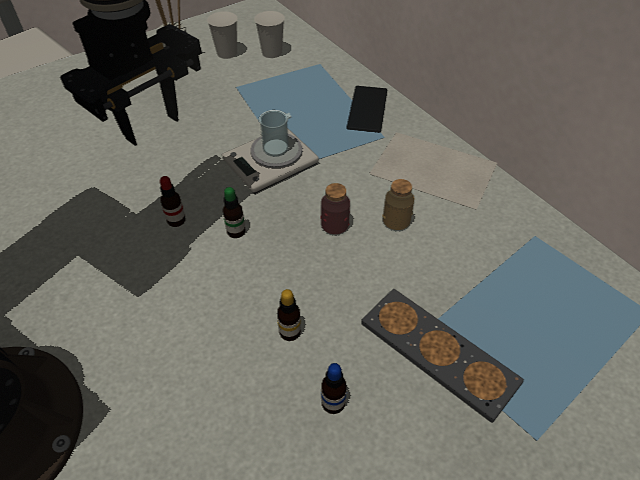

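The beaker stands upright in the middle of the pan at (275,140), with its fitted centre about 1 mm off. Next is the rose bottle.

```bash
python3 -m inch '[[0,0,0,-3,4.6,-20,0.5],[0,0,0,0,0,-35,0.5],[0,0,0,0,0,-40,0.5],[0,0,0,0,0,-35,0.5],[0,0,0,0,0,-22,0.5],[0,0,0,0,0,-13,0.5],[0,0,0,0,0,-7,0.5],[0,0,0,0,0,0,0.5],[0,0,0,0,0,0,0.5]]'
```

```text
t: 11.6
eef_pos: [373.2, 209.5, 30.8]
tcp_rot: [-3.142, -0.001, 0.221]
ft_force: [-0.2, 0.0, -0.6]
opening: 0.756
```

```bash
python3 -m inch '[[0,0,0,0,0,0,0],[0,0,0,0,0,0,-1],[0,0,0,0,0,0,-1],[0,0,0,0,0,0,-1],[0,0,0,0,0,0,-1],[0,0,0,0,0,0,-1],[0,0,0,0,0,0,-1],[0,0,0,0,0,0,-1],[0,0,0,0,0,0,-1],[0,0,0,0,0,0,-1]]';  python3 -m inch '[[0,0,0,0,0,0,-1],[0,0,0,0,0,0,-1]]'
```

```text
t: 12.6
eef_pos: [372.9, 209.4, 30.5]
tcp_rot: [-3.142, -0.0, 0.22]
ft_force: [1.2, 1.0, 2.5]
opening: 0.343
t: 12.8
eef_pos: [372.9, 209.4, 30.5]
tcp_rot: [-3.142, -0.0, 0.22]
ft_force: [0.3, -0.4, 3.0]
opening: 0.338
```

```bash
python3 -m inch '[[0,0,0,0,0,5,-1],[0,0,0,0,0,20,-1],[0,0,0,0,0,35,-1],[0,0,0,0,0,35,-1],[0,0,0,0,0,22,-1],[0,0,0,5,-10,8,-1],[0,0,0,12,-25,0,-1],[0,0,0,15,-35,0,-1],[0,0,0,18,-40,0,-1],[0,0,0,18,-40,0,-1]]'; python3 -m inch '[[0,0,0,18,-40,0,-1],[0,0,0,18,-40,0,-1],[0,0,0,18,-40,0,-1],[0,0,0,18,-40,0,-1],[0,0,0,18,-40,0,-1],[0,0,0,18,-40,0,-1],[0,0,0,12,-35,0,-1],[0,0,0,8,-25,0,-1],[0,0,0,6,-10,0,-1],[0,0,0,0,0,0,-1]]'; python3 -m inch '[[0,0,0,0,0,0,-1],[0,0,0,0,0,0,-1]]'
```

```text
t: 13.8
eef_pos: [440.9, 57.3, 154.7]
tcp_rot: [-3.141, 0.001, 0.221]
ft_force: [0.7, 0.6, -1.4]
opening: 0.341
t: 14.8
eef_pos: [574.5, -251.7, 154.3]
tcp_rot: [-3.141, 0.001, 0.219]
ft_force: [0.8, 1.0, -1.7]
opening: 0.345
t: 15.0
eef_pos: [574.4, -249.3, 155.4]
tcp_rot: [-3.141, 0.0, 0.221]
ft_force: [-0.1, -0.2, -1.0]
opening: 0.341
```

```bash
python3 -m inch '[[0,0,0,0.5,-1.5,-10,-1],[0,0,0,0,0,-25,-1],[0,0,0,0,0,-30,-1],[0,0,0,0,0,-22,-1],[0,0,0,0,0,-12,-1],[0,0,0,0,0,-6,-1],[0,0,0,0,0,-2,-1],[0,0,0,0,0,-1,-1],[0,0,0,0,0,0,-1],[0,0,0,0,0,0,-1]]'; python3 -m inch '[[0,0,0,0,0,-0.7,-1],[0,0,0,0,0,0,-1]]'
```

```text
t: 16.0
eef_pos: [575.6, -252.3, 48.2]
tcp_rot: [3.141, -0.001, 0.22]
ft_force: [0.2, -0.4, -0.5]
opening: 0.34
t: 16.2
eef_pos: [575.3, -252.2, 47.0]
tcp_rot: [3.141, -0.0, 0.22]
ft_force: [-0.2, -0.7, -0.8]
opening: 0.344
```

```bash
python3 -m inch '[[0,0,0,0,1.2,-0.7,-1],[0,0,0,0,0,-0.5,-1],[0,0,0,0,0,0,-1],[0,0,0,0,0,0,-1]]';  python3 -m inch '[[0,0,0,0,0,-0.5,-1],[0,0,0,0,0,0,-1]]'
```

```text
t: 16.6
eef_pos: [575.3, -250.9, 45.6]
tcp_rot: [-3.142, -0.0, 0.22]
ft_force: [-0.6, 1.1, 0.3]
opening: 0.338
t: 16.8
eef_pos: [575.4, -250.9, 45.5]
tcp_rot: [3.141, -0.0, 0.22]
ft_force: [-0.8, 1.5, 4.3]
opening: 0.343
```

```bash
python3 -m inch '[[0,0,0,0,0,0,-0.28],[0,0,0,0,0,0,-0.22],[0,0,0,0,0,0,-0.1],[0,0,0,0,0,0,0.3],[0,0,0,0,0,0,0.5],[0,0,0,0,0,0,0.5],[0,0,0,0,0,0,0.5]]'; python3 -m inch '[[0,0,0,0,0,10,0.5],[0,0,0,0,0,25,0.5],[0,0,0,0,0,40,0.5],[0,0,0,0,0,40,0.5],[0,0,0,0,0,30,0.5],[0,0,0,-10,10,8,0.5],[0,0,0,-25,24,0,0.5],[0,0,0,-33,32,0,0.5],[0,0,0,-33,32,0,0.5],[0,0,0,-33,32,0,0.5]]';python3 -m inch '[[0,0,0,-18,16,0,0.5],[0,0,0,-8,7,0,0.5],[0,0,0,0,0,0,0.5],[0,0,0,0,0,0,0.5]]'
```

```text
t: 17.5
eef_pos: [575.3, -250.9, 45.0]
tcp_rot: [-3.142, -0.0, 0.22]
ft_force: [0.0, -1.1, 0.0]
opening: 0.716
t: 18.5
eef_pos: [439.0, -119.3, 197.7]
tcp_rot: [-3.141, 0.001, 0.22]
ft_force: [0.6, -0.4, 0.5]
opening: 0.75
t: 18.9
eef_pos: [416.2, -98.5, 198.2]
tcp_rot: [3.141, -0.001, 0.22]
ft_force: [0.1, -0.9, -0.3]
opening: 0.751
```

```bash
python3 -m inch '[[0,0,0,-0.5,0.7,-20,0.5],[0,0,0,0,0,-35,0.5],[0,0,0,0,0,-40,0.5],[0,0,0,0,0,-32,0.5],[0,0,0,0,0,-22,0.5],[0,0,0,0,0,-12,0.5],[0,0,0,0,0,-6,0.5],[0,0,0,0,0,0,0.5],[0,0,0,0,0,0,0.5]]'
python3 - <<'E'
from fit import *
cs=clouds(); print(bottle(cs,(575,-251),15))
a=np.hstack([cs["top"]["color"][150:350,330:530],cs["side"]["color"][230:430,310:510]]); cv2.imwrite("pics/b3.png",cv2.resize(a[...,::-1],(800,400)))
E
```

```text
t: 19.8
eef_pos: [415.3, -97.6, 31.3]
tcp_rot: [3.141, -0.0, 0.22]
ft_force: [0.2, 0.4, 0.9]
opening: 0.749
[('top', array([ 575. , -250.6]), array([ 574.1, -249.8,  116. ]), 170), ('side', array([ 575.6, -250.6]), array([ 573.8, -251.7,  116.3]), 486)]
```

View pics/b3.png

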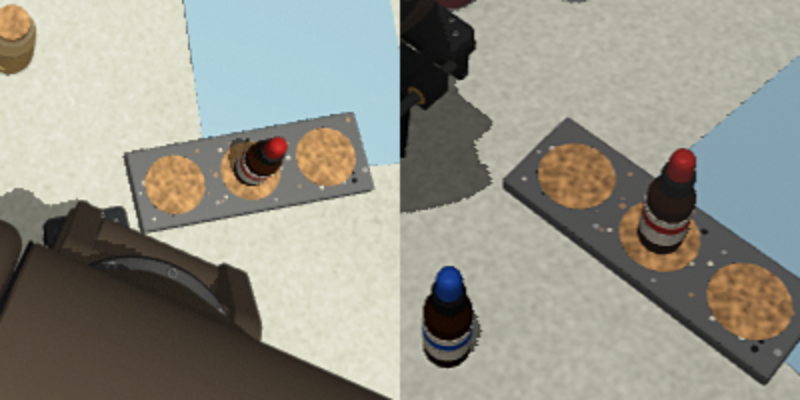

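The rose bottle stands upright on the middle pad at (662,238) in the right half. Its fitted centre is within 1 mm of the pad's. Grasping citrus now.

```bash
python3 -m inch '[[0,0,0,0,0,0,0],[0,0,0,0,0,0,-1],[0,0,0,0,0,0,-1],[0,0,0,0,0,0,-1],[0,0,0,0,0,0,-1],[0,0,0,0,0,0,-1],[0,0,0,0,0,0,-1],[0,0,0,0,0,0,-1],[0,0,0,0,0,0,-1],[0,0,0,0,0,0,-1]]';  python3 -m inch '[[0,0,0,0,0,0,-1],[0,0,0,0,0,0,-1]]'
```

```text
t: 20.9
eef_pos: [414.9, -97.2, 31.0]
tcp_rot: [3.142, -0.0, 0.22]
ft_force: [0.2, -0.1, 0.4]
opening: 0.341
t: 21.1
eef_pos: [414.8, -97.2, 31.1]
tcp_rot: [3.142, -0.0, 0.22]
ft_force: [-0.1, 0.4, 0.6]
opening: 0.341
```

```bash
python3 -m inch '[[0,0,0,0,0,5,-1],[0,0,0,0,0,20,-1],[0,0,0,0,0,35,-1],[0,0,0,0,0,25,-1],[0,0,0,8,-5,15,-1],[0,0,0,18,-10,0,-1],[0,0,0,28,-16,0,-1],[0,0,0,32,-18,0,-1],[0,0,0,28,-16,0,-1],[0,0,0,19,-10,0,-1]]'; python3 -m inch '[[0,0,0,10.5,-6,0,-1],[0,0,0,0,0,0,-1],[0,0,0,0,0,0,-1],[0,0,0,0,0,0,-1]]'
```

```text
t: 22.1
eef_pos: [549.2, -173.2, 131.2]
tcp_rot: [3.141, -0.0, 0.22]
ft_force: [-0.4, 0.6, -0.7]
opening: 0.345
t: 22.5
eef_pos: [557.4, -177.6, 131.2]
tcp_rot: [-3.141, 0.0, 0.22]
ft_force: [0.9, 0.2, -0.8]
opening: 0.34
```

```bash
python3 -m inch '[[0,0,0,1,-0.6,-10,-1],[0,0,0,0,0,-22,-1],[0,0,0,0,0,-22,-1],[0,0,0,0,0,-15,-1],[0,0,0,0,0,-8,-1],[0,0,0,0,0,-4,-1],[0,0,0,0,0,-2,-1],[0,0,0,0,0,-0.7,-1],[0,0,0,0,0,0,-1],[0,0,0,0,0,0,-1]]'; python3 -m inch '[[0,0,0,0,0,-0.7,-1],[0,0,0,0,0,0,-1]]'
```

```text
t: 23.5
eef_pos: [559.5, -178.9, 47.8]
tcp_rot: [3.141, -0.001, 0.22]
ft_force: [0.3, -0.0, -1.2]
opening: 0.345
t: 23.7
eef_pos: [559.3, -178.8, 46.8]
tcp_rot: [3.141, -0.0, 0.22]
ft_force: [-0.1, -0.2, -0.6]
opening: 0.343
```

```bash
python3 -m inch '[[0,0,0,-0.6,0.4,-0.5,-1],[0,0,0,0,0,-0.4,-1],[0,0,0,0,0,0,-1],[0,0,0,0,0,0,-1]]';  python3 -m inch '[[0,0,0,0,0,-0.5,-1],[0,0,0,0,0,0,-1]]'
```

```text
t: 24.1
eef_pos: [558.7, -178.4, 46.0]
tcp_rot: [3.141, -0.0, 0.22]
ft_force: [-1.4, 1.1, 5.2]
opening: 0.342
t: 24.3
eef_pos: [558.8, -178.4, 46.0]
tcp_rot: [3.141, -0.0, 0.22]
ft_force: [-2.9, 1.1, 10.2]
opening: 0.341
```

```bash
python3 -m inch '[[0,0,0,0,0,0.5,-0.28],[0,0,0,0,0,0,-0.22],[0,0,0,0,0,0,-0.1],[0,0,0,0,0,0,0.3],[0,0,0,0,0,0,0.5],[0,0,0,0,0,0,0.5],[0,0,0,0,0,0,0.5]]'; python3 -m inch '[[0,0,0,0,0,10,0.5],[0,0,0,0,0,25,0.5],[0,0,0,0,0,40,0.5],[0,0,0,0,0,40,0.5],[0,0,0,0,0,30,0.5],[0,0,0,-4,12,8,0.5],[0,0,0,-10,30,0,0.5],[0,0,0,-15,42,0,0.5],[0,0,0,-16,43,0,0.5],[0,0,0,-16,43,0,0.5]]';python3 -m inch '[[0,0,0,-16,43,0,0.5],[0,0,0,-15,42,0,0.5],[0,0,0,-12,32,0,0.5],[0,0,0,-7,17,0,0.5],[0,0,0,0,0,0,0.5],[0,0,0,0,0,0,0.5],[0,0,0,0,0,0,0.5]]'
```

```text
t: 25.0
eef_pos: [558.7, -178.4, 45.7]
tcp_rot: [-3.142, -0.0, 0.22]
ft_force: [0.2, -0.4, 1.3]
opening: 0.722
t: 26.0
eef_pos: [496.2, -6.7, 198.5]
tcp_rot: [-3.141, 0.001, 0.22]
ft_force: [0.8, 0.4, 0.7]
opening: 0.75
t: 26.7
eef_pos: [447.9, 124.9, 198.7]
tcp_rot: [3.141, 0.0, 0.22]
ft_force: [-0.1, -0.7, 0.7]
opening: 0.751
```

```bash
python3 -m inch '[[0,0,0,0,1,-20,0.5],[0,0,0,0,0,-35,0.5],[0,0,0,0,0,-40,0.5],[0,0,0,0,0,-32,0.5],[0,0,0,0,0,-22,0.5],[0,0,0,0,0,-12,0.5],[0,0,0,0,0,-6.5,0.5],[0,0,0,0,0,0,0.5],[0,0,0,0,0,0,0.5]]'
python3 - <<'E'
from fit import *
cs=clouds(); print(bottle(cs,(558.5,-178.5),15)); print(bottle(cs,(448,126),0))
E
```

```text
t: 27.6
eef_pos: [448.1, 126.3, 31.7]
tcp_rot: [3.142, -0.001, 0.22]
ft_force: [0.2, 0.4, 0.6]
opening: 0.753
[('top', array([ 558.7, -179.1]), array([ 557.9, -178.3,  116.3]), 139), ('side', array([ 559.2, -179.1]), array([ 557.4, -180.6,  116.4]), 458)]
[('top', array([448., 126.]), None, 0), ('side', array([448. , 125.9]), array([446. , 126.8, 101.9]), 407)]
```

```bash
python3 -m inch '[[0,0,0,0,0,0,0],[0,0,0,0,0,0,-1],[0,0,0,0,0,0,-1],[0,0,0,0,0,0,-1],[0,0,0,0,0,0,-1],[0,0,0,0,0,0,-1],[0,0,0,0,0,0,-1],[0,0,0,0,0,0,-1],[0,0,0,0,0,0,-1],[0,0,0,0,0,0,-1]]';  python3 -m inch '[[0,0,0,0,0,0,-1],[0,0,0,0,0,0,-1]]'
```

```text
t: 28.7
eef_pos: [447.7, 126.6, 31.3]
tcp_rot: [3.142, -0.0, 0.22]
ft_force: [0.3, -0.0, 0.9]
opening: 0.343
t: 28.9
eef_pos: [447.7, 126.6, 31.3]
tcp_rot: [3.142, -0.0, 0.22]
ft_force: [-0.1, -0.1, 0.4]
opening: 0.338
```

```bash
python3 -m inch '[[0,0,0,0,0,5,-1],[0,0,0,0,0,20,-1],[0,0,0,0,0,35,-1],[0,0,0,0,0,40,-1],[0,0,0,0,0,30,-1],[0,0,0,3,-10,15,-1],[0,0,0,8,-25,0,-1],[0,0,0,12,-38,0,-1],[0,0,0,14,-44,0,-1],[0,0,0,14,-44,0,-1]]'; python3 -m inch '[[0,0,0,14,-44,0,-1],[0,0,0,14,-44,0,-1],[0,0,0,14,-44,0,-1],[0,0,0,14,-44,0,-1],[0,0,0,14,-44,0,-1],[0,0,0,12,-38,0,-1],[0,0,0,7,-22,0,-1],[0,0,0,3.6,-10,0,-1],[0,0,0,0,0,0,-1],[0,0,0,0,0,0,-1]]'; python3 -m inch '[[0,0,0,0,0,0,-1]]'
```

```text
t: 29.9
eef_pos: [498.8, -35.9, 176.7]
tcp_rot: [3.141, -0.0, 0.221]
ft_force: [0.2, 0.1, -1.2]
opening: 0.341
t: 30.9
eef_pos: [591.0, -323.2, 176.3]
tcp_rot: [-3.141, 0.0, 0.221]
ft_force: [-0.6, 0.5, -0.1]
opening: 0.343
t: 31.0
eef_pos: [591.2, -323.0, 176.5]
tcp_rot: [-3.141, 0.0, 0.221]
ft_force: [-0.4, 0.5, -1.3]
opening: 0.341
```

```bash
python3 -m inch '[[0,0,0,0,-0.8,-12,-1],[0,0,0,0,0,-30,-1],[0,0,0,0,0,-34,-1],[0,0,0,0,0,-25,-1],[0,0,0,0,0,-14,-1],[0,0,0,0,0,-7,-1],[0,0,0,0,0,-4,-1],[0,0,0,0,0,-2,-1],[0,0,0,0,0,-0.5,-1],[0,0,0,0,0,0,-1]]'; python3 -m inch '[[0,0,0,0,0,-0.5,-1],[0,0,0,0,0,0,-1],[0,0,0,0,0,0,-1]]'
```

```text
t: 32.0
eef_pos: [591.6, -325.4, 48.5]
tcp_rot: [3.141, -0.001, 0.22]
ft_force: [0.1, -0.4, 0.0]
opening: 0.342
t: 32.3
eef_pos: [591.4, -325.3, 47.4]
tcp_rot: [3.141, -0.0, 0.22]
ft_force: [0.7, -0.6, -0.8]
opening: 0.342
```

```bash
python3 -m inch '[[0,0,0,0,0.7,-0.6,-1],[0,0,0,0,0,-0.5,-1],[0,0,0,0,0,0,-1],[0,0,0,0,0,0,-1]]'
```

```text
t: 32.7
eef_pos: [591.4, -324.5, 46.3]
tcp_rot: [3.142, -0.0, 0.22]
ft_force: [-0.4, 1.0, 1.8]
opening: 0.339
```

Contact; release and retreat.

```bash
python3 -m inch '[[0,0,0,0,0,0,-1],[0,0,0,0,0,0,-0.28],[0,0,0,0,0,0,-0.22],[0,0,0,0,0,0,-0.1],[0,0,0,0,0,0,0.3],[0,0,0,0,0,0,0.5],[0,0,0,0,0,0,0.5],[0,0,0,0,0,0,0.5]]'; python3 -m inch '[[0,0,0,0,0,10,0.5],[0,0,0,0,0,25,0.5],[0,0,0,0,0,40,0.5],[0,0,0,0,0,40,0.5],[0,0,0,0,0,40,0.5],[0,0,0,-10,20,30,0.5],[0,0,0,-10,40,0,0.5],[0,0,0,-10,40,0,0.5],[0,0,0,-10,40,0,0.5],[0,0,0,-10,40,0,0.5]]'; python3 -m inch '[[0,0,0,-10,40,0,0.5],[0,0,0,-10,40,0,0.5],[0,0,0,-10,40,0,0.5],[0,0,0,0,20,0,0.5],[0,0,0,0,0,0,0.5],[0,0,0,0,0,0,0.5]]'
python3 - <<'E'
from fit import *
cs=clouds()
for k,xy,z in [("citrus",(558.5,-178.5),15),("rose",(575,-251),15),("cedar",(591,-324.5),15),("lav",(403.5,-227),0)]: print(k,*bottle(cs,xy,z))
P=near(cs["side"],(604,244),45,(92,108)); print(len(P),least_squares(lambda q:np.hypot(P[:,0]-q[0],P[:,1]-q[1])-24,(604,244),loss="soft_l1",f_scale=1).x)
for n,c in cs.items(): save(c,n+"9.png")
E
```

```text
t: 33.5
eef_pos: [591.3, -324.5, 46.1]
tcp_rot: [3.142, -0.0, 0.22]
ft_force: [0.9, -0.6, 0.6]
opening: 0.722
t: 34.5
eef_pos: [540.6, -143.1, 232.1]
tcp_rot: [3.141, -0.001, 0.22]
ft_force: [0.9, 0.6, 0.0]
opening: 0.754
t: 35.1
eef_pos: [511.5, -4.6, 231.7]
tcp_rot: [3.141, -0.001, 0.221]
ft_force: [0.5, -0.9, -0.4]
opening: 0.75
citrus ('top', array([ 558.7, -179.2]), array([ 557.6, -178.8,  116.3]), 142) ('side', array([ 559.1, -179.2]), array([ 557.6, -180.8,  116.4]), 449)
rose ('top', array([ 574.9, -250.7]), array([ 574.7, -249.7,  116.2]), 172) ('side', array([ 575.6, -250.6]), array([ 574. , -251.5,  116.5]), 480)
cedar ('top', array([ 591.1, -325.3]), array([ 590. , -324.3,  115.9]), 206) ('side', array([ 591.6, -325.1]), array([ 589.5, -326. ,  116.6]), 526)
lav ('top', array([ 403.3, -227. ]), array([ 403.1, -226. ,  101.4]), 132) ('side', array([ 404., -227.]), array([ 402.9, -228.3,  101.3]), 411)
0 [604. 244.]
```

View pics/side9.png

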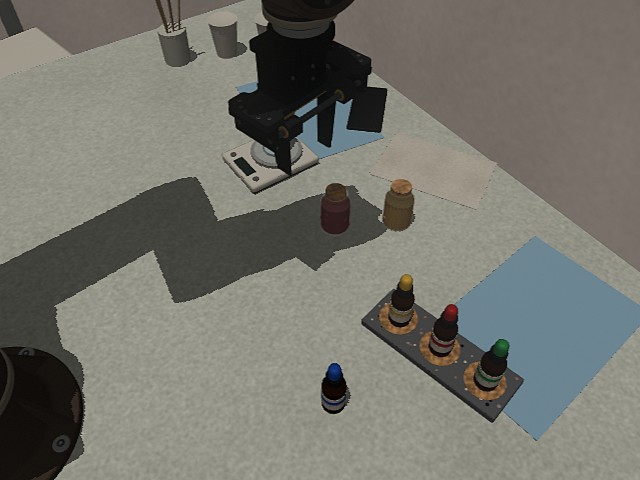

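The three oils stand upright on their pads: yellow (402,305), red (443,335), green (490,368). Lavender (333,390) and both jars are in place. The gripper hides the beaker here, so I'll check that from the top camera and then hand in.

Run:
```python
from fit import *
c=cam("top"); P=near(c,(604,244),45,(92,106)); f=least_squares(lambda q:np.hypot(P[:,0]-q[0],P[:,1]-q[1])-24,(604,244),loss="soft_l1",f_scale=1).x
print(len(P),f,np.percentile(P[:,2],95),state()["qvel"].round(3))
if len(P)>100 and np.hypot(*(f-[604.5,244]))<6: print(ticket.job_done())
```

```text
254 [604.47956337 244.93267858] 101.34346997674623 [-0.005  0.002  0.001  0.001 -0.     0.003]
the job is handed in; nothing more can be done
None
```

The blending station is laid out and the job is handed in, at about 35 s of the 99 s allowed; no verdict is reported.

- **Placed:** I set down the beaker, rose, citrus and cedar in that order. Each was lowered until the wrist force showed contact, then released.
- **Beaker:** the last top-camera fit puts it about 1 mm from the pan's centre, with its rim about 101 mm up where about 98 mm is expected. In the final side picture the gripper hid it, so only the top camera confirms it at the end. Both cameras agreed on its position just after it was placed.
- **Oils:** citrus is on the pad nearest the scale, rose in the middle and cedar on the far pad. All three are upright and within about 1.5 mm of their pad centres in both cameras.
- **Left alone:** the lavender fit is unchanged to within 0.1 mm. I checked the two jars by eye only; they look unmoved in the last picture.

No check failed.

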